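# Seat the cleaning-fluid bottle in the bench stand and take off its safety cap

### The job

Get the machine-cleaning fluid ready for use. Pick up the square amber bottle, carry it upright and slide it fully down into the empty square well of the wooden bench stand, where it can neither tip nor turn. Then press its push-and-turn safety cap down, twist it counterclockwise, without forcing it, until it comes free, and lift it straight up; finish while still holding the cap level about 5 cm above the open mouth, so that any drips fall back, with the bottle still fully home in its well and the grease pot, oil bottle and tape roll left where they are.

Things in the scene. Friction and masses are not known exactly. Their poses are not given: they have to be found in the camera images.
- bottle: Loose amber square bottle, about 0.3 kg, paper label on its -x face. Origin: centre of its underside, z up. Body 56 x 56 mm (sides along x and y), square up to 73 mm; shoulder ends at 82 mm, neck 30 mm wide, rim at 105 mm. Cap on: 117 mm tall. May be lifted and carried by its locked cap. Any of four turns fits the well.
- cap: White ribbed round safety cap, 46 mm wide, 26 mm tall, locked at the start. Origin: centre of lower rim, 91 mm above the bottle's underside when on. Lugs lock it: it turns only when pressed 5 mm or more (spring: 3 N at first, 12 N fully down at 6 mm). Pressed, turn it counterclockwise from above: free from 42 deg, stop at 85, aim for 60, then lift; do not force it.
- cap_grip (a point): Point on the cap's axis, 16 mm above its lower rim (10 mm below its top): a height to grip it round its side with room for the fingertips above the bottle's shoulder, also when pressed.
- stand: Fixed bench stand: wooden block 84 x 150 mm on a steel plate 100 x 178 mm, top at 36 mm; origin: centre of its underside, long side along its y. Square well towards its +y end, round well with the grease pot towards its -y end (37 mm from the middle). Stand and bottle may start on either side of the bench vise, which is about 145 mm high: carry the bottle over it.
- square_well (a point): Centre of the floor of the stand's empty square well, axes as the stand's. The well is 58.5 x 58.5 mm (bottle 56), sides along x and y, 24 mm deep, its mouth bevelled 4 mm wide all round; floor 12 mm above the worktop. Seated, the bottle's underside rests at this point.
- grease_pot: White pot with green lid, 54 mm wide, 50 mm tall, standing in the stand's round well; leave it alone. Origin: centre of its underside.
- oil_bottle: White dropper oil bottle, 45 mm wide, 148 mm tall, standing at the back left of the worktop; leave it alone. Origin: centre of its underside.
- tape_roll: Flat roll of masking tape, 100 mm wide, 25 mm tall, lying behind the vise; leave it alone. Origin: centre of its underside.
Mind the look-alikes: they are no part of the job. Of the things that look like the cap, the middle-sized one is meant.

How it is judged:
On the way:
1. the bottle stands fully home in the square well with its cap still on (z of bottle in the frame of square_well below 0.003 m and horizontal distance between bottle and square_well below 0.004 m and angle between bottle's own z axis and vertical below 0.06 rad and z of cap in the frame of bottle below 0.0935 m and horizontal distance between cap and bottle below 0.005 m), for 0.2 s.
At the end, for the whole second after the job is handed in: The bottle stands fully home in the square well (within 3 mm of its floor, 4 mm of centre, upright); the cap, gripped by the fingers alone and still, is held level (within 20 deg) with its lower rim 15 to 119 mm above the bottle's rim and within 25 mm of the bottle's axis (z of bottle in the frame of square_well below 0.003 m and horizontal distance between bottle and square_well below 0.004 m and angle between bottle's own z axis and vertical below 0.06 rad and z of cap in the frame of bottle between 0.1205 and 0.225 m and horizontal distance between cap and bottle below 0.025 m and angle between cap's own z axis and vertical below 0.35 rad and linear speed of cap below 0.03 m/s and contact force between cap and the fingers above 1 N and contact force between cap and bottle below 0.1 N and contact force between cap and stand below 0.1 N); the arm keeps its last pose, push and grip.
It fails at once if the cap is forced: more than 60 N between cap and bottle (contact force between cap and bottle above 60 N).
It fails at once if the bottle leans more than 35 degrees (angle between bottle's own z axis and vertical above 0.61 rad).
It fails at once if the grease pot, the oil bottle or the tape roll is moved by more than 30 mm (distance of any of grease_pot, oil_bottle, tape_roll from where it was at the start of the episode above 0.03 m).
It also fails if it takes over 53 s, if anything falls off the work surface, if the arm or the gripper's body presses on something with over 40 N, if the wrist force passes 120 N, or if a joint passes its speed limit or range.

### The arm

A 6-joint arm with a two-finger parallel gripper is mounted at the origin on a cart in front of the work surface, level with it; the furniture and walls round the work are solid. World frame = base frame: x ahead of the robot, y to its left, z up, the work surface at z = 0. Lengths are in m, angles in rad, forces in N, time in s.
With the tool pointing down it reaches from about 0.3 to 0.875 m from the base axis. Payload 6.4 kg.
Tool frame: the origin (TCP) lies midway between the tips of the shut fingers; the grasp point (between the pads) lies 19 mm behind it; z points along the fingers, y is the line along which they close (so a half turn about z gives the same grasp; the last joint's range is limited). The gripper opens to 85 mm and grips with 20 to 120 N. Pads are 22 mm wide; open, the fingers measure 114 mm over their backs; the gripper's body (76 mm by 85 mm) begins 54 mm behind the grasp point. The pads swing forward as they close: fully open they stand 13 mm farther back than shut.
Start: joints at [-0.206, 0.181, 1.607, -0, 1.354, -0.206], TCP at [0.575, 0, 0.204] pointing down, gripper open.
Joint ranges: [-2.99, 2.99], [-0.89, 2.07], [0.3, 2.58], [-1.14, 4.28], [0, 2.63], [-3.12, 3.12]. Speed limits (rad/s): [2.57, 2.57, 3.01, 3.14, 3.14, 3.14].

### API

Orientations are given as a unit quaternion [w, x, y, z].
In Python, from bench import ctrl gives the robot as it stands.
- The arm moves only by the tool drive_tool, never from a script. Its argument "plan" is a list that holds one entry, the list of rows, each a list of 4 numbers: the shift along the tool's x, y, z scaled (see below), then the turn about the tool's z scaled (see below). In form: [[[x, y, z, roll], ...]]. A call has 1 to 12 rows; each row is the pose to reach, as a shift and turn from the pose commanded when the call began, along the tool's axes at that moment, turning the shorter way round; what a row does not reach only later rows make up. The controller multiplies each number of a shift by 400 mm and each number of a turn by 180 degrees. A row lasts 1/12 s, in which the tool goes at most 41.7 mm and 7.16 degrees, less where a joint would pass 70% of its speed; a pose out of reach is approached as far as the arm can. A call with a number of a shift or a turn outside -1 to 1 is refused whole. A call with a gripper value outside its range is refused whole. "jaw" is the closure, from 0 (fully open) to 1 (shut), set as the call begins (left out, the last holds). The fingers move at their own pace and stop on an object; the grip force is fixed at half the most. Time passes only in rows, so rows that repeat a pose let the fingers close. It gives the time, the measured TCP pose, the force, the opening and the grip force at its end, in the units of the state.
- ctrl.get_obs(): the state, without advancing time (a new reading comes with each control period).
- ctrl.camera(name): name is "scene" or "side" or "wrist"; returns (picture, depth): 420x560x3 uint8, red, green, blue; 420x560 float32, m along the optical axis (not along the pixel's ray), 0 where there is no reading.
- ctrl.camera_info(name): a dict with "camera_matrix" (3x3 intrinsics, pixels), "R" (3x3) and "t" (3): a world point X has camera coordinates R X + t; the wrist camera has in their place "T_tool_cam" (4x4, takes a point from camera to tool coordinates, whose origin is the TCP and whose axes are the flange's). Camera axes: x right, y down, z forward; pixel columns grow to the right and rows downward; lengths in m; the calibration is good to about 2 mm. A picture is of the moment at which its call begins: read the wrist's pose just before it. camera_info takes no time and is no camera call.
- ctrl.hand_in(): hands the job in; it is judged then, once.
The state is a dict: "time_s": time; "q": joint angles; "dq": joint speeds; "joint_efforts": joint torques, N m; "eef_pos": TCP position; "eef_rot": TCP orientation; "wrist_force": force on the tool from outside, world axes, zero at the start; "torque": the same for the moment, N m; "opening": opening from 0.0 (shut) to 1.0 (fully open); "grasp_force": force on a finger pad.
Only numpy, scipy, OpenCV 4.12 (cv2) and the standard library are available. Lean on these libraries where they do the work, as an engineer would, in place of code of your own. Each camera call takes 0.05 s, during which the arm holds its last target. There are 200 camera calls.

## Working session

There is one attempt and no reset: what is moved stays moved. The work goes in short steps, Python scripts to look and compute and a tool call to move; the robot and the scene stay as the last step left them, time stands still between calls to the robot, and variables do not carry over. Pictures are saved under pics/ and viewed, at most 12 in all, crops included, and the job is handed in when it is done.

Besides the shell and the picture viewer there is one more tool, called as a command line: name --argument value ..., lists and objects as JSON in quotes. drive_tool: Moves the arm, as the interface text tells. Its arguments: {"type":"object","properties":{"plan":{"type":"array"},"jaw":{"type":"number"}},"required":["plan"]}

```bash
mkdir -p pics; cat > h.py <<'E'
import numpy as np, cv2
from bench import ctrl
def snap(n,f):
    o=ctrl.get_obs(); p,d=ctrl.camera(n); cv2.imwrite(f'pics/{f}.png',p[:,:,::-1]); np.savez(f'pics/{f}.npz',p=p,d=d,pos=o['eef_pos'],rot=o['eef_rot']); return p,d
def cloud(n,f):
    z=np.load(f'pics/{f}.npz'); d=z['d']; i=ctrl.camera_info(n); K=np.array(i['camera_matrix'])
    v,u=np.mgrid[:420,:560]; c=np.stack([(u-K[0,2])/K[0,0]*d,(v-K[1,2])/K[1,1]*d,d],-1)
    if 'R' in i: X=(c-np.array(i['t']))@np.array(i['R'])
    else:
        from scipy.spatial.transform import Rotation as Rn
        T=np.array(i['T_tool_cam']); w,x,y,q=z['rot']; X=(c@T[:3,:3].T+T[:3,3])@Rn.from_quat([x,y,q,w]).as_matrix().T+z['pos']
    X[d<=0]=np.nan
    return X,z['p']
E
python3 - <<'E'
from h import *
snap('scene','s0'); snap('side','d0'); snap('wrist','w0')
for n in('scene','side','wrist'): print(ctrl.camera_info(n))
print(ctrl.get_obs())
a=[cv2.imread(f'pics/{f}.png') for f in('s0','d0')]
E
```

```text
{'camera_matrix': array([[515.28075807,   0.        , 277.39337504],
       [  0.        , 515.28075807, 209.51824779],
       [  0.        ,   0.        ,   1.        ]]), 'R': array([[ 0.66396704, -0.7473719 , -0.02414577],
       [-0.34637054, -0.27877798, -0.89571775],
       [ 0.66270296,  0.60309045, -0.443967  ]]), 't': array([-0.3798563 ,  0.28225249,  1.04257061])}
{'camera_matrix': array([[394.27879852,   0.        , 279.19487044],
       [  0.        , 394.27879852, 202.44851635],
       [  0.        ,   0.        ,   1.        ]]), 'R': array([[ 0.99895846,  0.04295326,  0.0153951 ],
       [ 0.03857156, -0.61468381, -0.78782997],
       [-0.02437674,  0.78760322, -0.61570036]]), 't': array([-0.55326371,  0.03379012,  1.01114049])}
{'camera_matrix': array([[327.4414061 ,   0.        , 275.40579351],
       [  0.        , 327.4414061 , 204.847222  ],
       [  0.        ,   0.        ,   1.        ]]), 'T_tool_cam': array([[ 6.02817530e-04, -9.65273096e-01, -2.61242198e-01,
         6.54898672e-02],
       [ 9.99999581e-01,  7.61888558e-04, -5.07625685e-04,
        -1.0882
[... 209 characters left out ...]
y([-2.06264908e-01,  1.81383707e-01,  1.60775741e+00,  3.81882607e-09,
        1.35381704e+00, -2.06304969e-01]), 'dq': array([ 8.70228185e-04, -1.42303509e-03, -1.75702206e-03,  2.45232115e-04,
       -8.18155927e-04,  1.86371016e-05]), 'joint_efforts': array([ 1.94259010e-03, -4.45260644e+01, -3.51692533e+01, -1.26067753e-04,
        5.82284134e-03,  2.14055274e-05]), 'eef_pos': array([5.74544817e-01, 1.32927311e-04, 2.03593755e-01]), 'eef_rot': array([-5.71429273e-04,  7.07092453e-01,  7.07120780e-01, -3.73656382e-04]), 'wrist_force': array([-0.35601414,  0.99532882,  0.15854055]), 'torque': array([-0.03738602, -0.03342916, -0.02032001]), 'grasp_force': 0.0, 'opening': 1.0034860361046376}
```

View pics/s0.png

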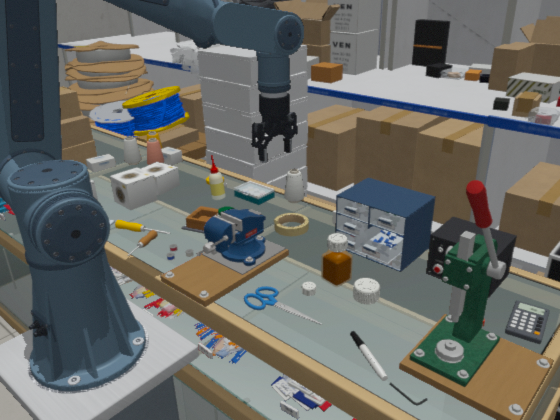

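View pics/d0.png

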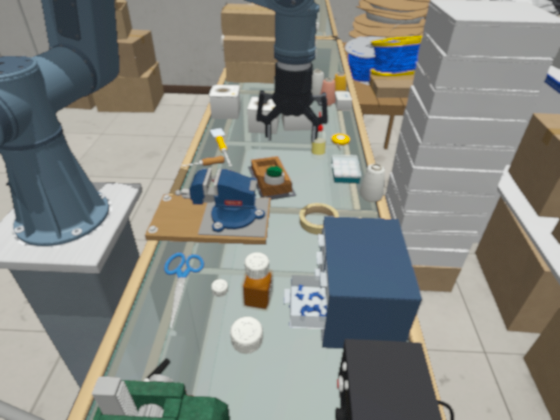

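The scene view shows the amber bottle at (337,265) with its cap at (337,243). The look-alikes are a small loose cap at (309,288) and a large one at (367,290). In the side view these are at (257,285)/(257,265), (220,286) and (246,333). The middle-sized cap on the bottle is the one meant. The stand with the green-lidded pot is beyond the vise, at side (270,177). I'll confirm this in one crop and measure.

```bash
python3 - <<'E'
from h import *
X,p=cloud('side','d0')
S,ps=cloud('scene','s0')
for u,v in[(257,262),(257,285),(220,286),(246,330),(270,177),(273,174),(262,163),(285,185),(235,180),(320,212)]: print('side',u,v,X[v,u].round(3))
for u,v in[(337,241),(337,255),(309,287),(367,285),(200,212),(205,218),(228,211),(217,185)]: print('scene',u,v,S[v,u].round(3))
a=cv2.imread('pics/d0.png'); b=cv2.imread('pics/s0.png')
c=lambda i,x,y,w,h:cv2.resize(i[y:y+h,x:x+w],(400,300),interpolation=cv2.INTER_CUBIC)
cv2.imwrite('pics/c0.png',np.vstack([np.hstack([c(a,190,235,133,100+20),c(a,235,145,80,60)]),np.hstack([c(b,290,225,107,80),c(b,170,180,107,80)])]))
E
```

```text
side 257 262 [ 0.521 -0.241  0.115]
side 257 285 [ 0.522 -0.261  0.074]
side 220 286 [ 0.44  -0.221  0.017]
side 246 330 [ 0.507 -0.33   0.03 ]
side 270 177 [0.522 0.135 0.051]
side 273 174 [0.53  0.133 0.063]
side 262 163 [0.491 0.25  0.022]
side 285 185 [0.564 0.124 0.034]
side 235 180 [ 0.449 -0.002  0.133]
side 320 212 [0.659 0.054 0.001]
scene 337 241 [ 0.505 -0.246  0.116]
scene 337 255 [ 0.502 -0.249  0.081]
scene 309 287 [ 0.432 -0.223  0.018]
scene 367 285 [ 0.503 -0.332  0.034]
scene 200 212 [0.518 0.259 0.026]
scene 205 218 [0.518 0.238 0.013]
scene 228 211 [0.42  0.023 0.141]
scene 217 185 [0.647 0.322 0.052]
```

View pics/c0.png

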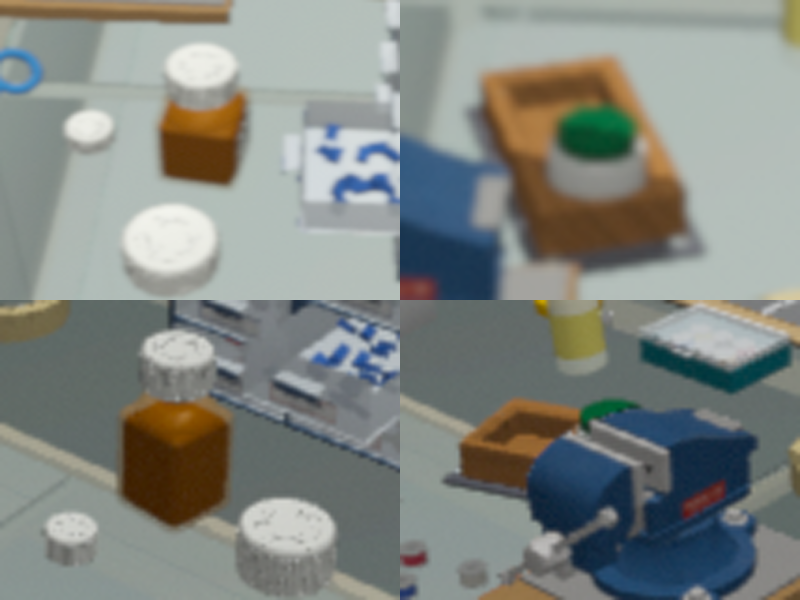

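The crop confirms it. The ribbed cap on the amber bottle is the middle of the three sizes. The stand has its square well at the far (+y) end and the pot at the near end. Next I'll look at it from above with the wrist camera.

drive_tool --plan '[[[0.575, -0.15, -0.25, 0], [0.575, -0.15, -0.25, 0], [0.575, -0.15, -0.25, 0], [0.575, -0.15, -0.25, 0], [0.575, -0.15, -0.25, 0], [0.575, -0.15, -0.25, 0], [0.575, -0.15, -0.25, 0], [0.575, -0.15, -0.25, 0], [0.575, -0.15, -0.25, 0], [0.575, -0.15, -0.25, 0]]]'

```text
time_s: 0.98
eef_pos: [0.5149, 0.2287, 0.3029]
eef_rot: [-0.0, 0.707, 0.707, -0.001]
wrist_force: [-0.1, -0.5, -0.3]
opening: 1.003
grasp_force: 0.0
```

```bash
python3 - <<'E'
from h import *
snap('wrist','w1'); o=ctrl.get_obs(); print(o['time_s'],o['eef_pos'],o['eef_rot'],o['wrist_force'])
X,p=cloud('wrist','w1')
z=X[...,2]; hue=cv2.cvtColor(p,cv2.COLOR_RGB2HSV)
m=(z>.028)&(z<.044)&(abs(X[...,0]-.52)<.12)&(X[...,1]>.06)&(X[...,1]<.32)&(hue[...,1]>70)
n,l,s,c=cv2.connectedComponentsWithStats(m.astype(np.uint8)); k=1+s[1:,4].argmax(); P=X[l==k]
print(s[k],cv2.minAreaRect((P[:,:2]*1000).astype(np.float32)),P[:,2].mean(), np.percentile(P[:,:2],[0.5,99.5],axis=0))
q=cv2.imread('pics/w1.png'); q[l==k]=q[l==k]//2+np.array([127,0,127],np.uint8); cv2.imwrite('pics/w1m.png',np.hstack([q[:, :],])) 
E
```

```text
1.0333 [0.51500618 0.22839721 0.30289347] [-4.10998283e-04  7.07750085e-01  7.06461905e-01 -1.10734594e-03] [0.43239647 0.75329538 0.6664302 ]
[ 233  131   91  120 3409] ((519.6276245117188, 191.5703125), (84.00324249267578, 150.32339477539062), 18.342082977294922) 0.03595641066886415 [[0.46043015 0.11189139]
 [0.5782067  0.27154639]]
```

View pics/w1m.png

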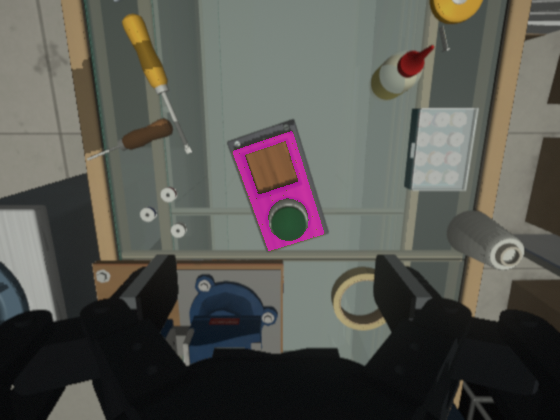

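The wrist view fits the stand block cleanly: 84.0 × 150.3 mm, centred at (0.520, 0.192), yaw 18.3°. The well is at about (270,163) and the pot at (288,220). Next is the bottle.

drive_tool --plan '[[[-1, 0, 0, 0], [-1, 0, 0, 0], [-1, 0, 0, 0], [-1, 0, 0, 0], [-1, 0, 0, 0], [-1, 0, 0, 0], [-1, 0, 0, 0], [-1, 0, 0, 0], [-1, 0, 0, 0], [-1, 0, 0, 0], [-1, 0, 0, 0], [-1, 0, 0, 0]]]'

```text
time_s: 2.03
eef_pos: [0.5139, -0.1725, 0.303]
eef_rot: [-0.001, 0.709, 0.705, -0.0]
wrist_force: [-0.5, 0.6, 1.0]
opening: 0.995
grasp_force: 0.0
```

```bash
python3 - <<'E'
from h import *
# well floor from w1
X,p=cloud('wrist','w1'); ang=np.radians(18.34); R=np.array([[np.cos(ang),-np.sin(ang)],[np.sin(ang),np.cos(ang)]])
L=(X[...,:2]-[.5196,.1916])@R; z=X[...,2]
top=(abs(z-.036)<.004)
# inside hole along rows
for y in np.arange(.0,.075,.005):
    b=(abs(L[...,1]-y)<.0025)&(abs(L[...,0])<.045)&(z<.032); 
    if b.sum(): print(round(y,3),b.sum(),L[...,0][b].min().round(4),L[...,0][b].max().round(4))
h=(abs(L[...,0])<.034)&(L[...,1]>-.005)&(L[...,1]<.07)&(z<.032)
print('hole',cv2.minAreaRect((L[h]*1000).astype(np.float32)),np.percentile(L[h],[1,99],axis=0))
snap('wrist','w2'); o=ctrl.get_obs(); print(o['time_s'],o['eef_pos'],o['eef_rot'])
X,p=cloud('wrist','w2'); z=X[...,2]
near=(np.hypot(X[...,0]-.51,X[...,1]+.248)<.055)
C=X[near&(z>.113)&(z<.122)]; print('cap',len(C),cv2.minEnclosingCircle((C[:,:2]*1000).astype(np.float32)),C[:,2].mean())
B=X[near&(z>.055)&(z<.085)]; print('body',len(B),cv2.minAreaRect((B[:,:2]*1000).astype(np.float32)))
S,_=cloud('scene','s0'); D,_=cloud('side','d0')
for n,Q in(('scene',S),('side',D)):
    zz=Q[...,2]; B=Q[(np.hypot(Q[...,0]-.51,Q[...,1]+.248)<.06)&(zz>.01)&(zz<.07)]; print(n,len(B),cv2.minAreaRect((B[:,:2]*1000).astype(np.float32)))
E
```

```text
0.0 5 0.0431 0.0449
0.005 139 -0.029 0.0448
0.01 156 -0.0293 0.0447
0.015 153 -0.0304 0.0446
0.02 152 -0.0298 0.0449
0.025 155 -0.0294 0.0448
0.03 152 -0.0294 0.0447
0.035 159 -0.0294 0.0446
0.04 154 -0.0293 0.045
0.045 160 -0.0377 0.0449
0.05 166 -0.0294 0.0447
0.055 159 -0.0292 0.0446
0.06 168 -0.0292 0.0449
0.065 49 -0.0381 0.0448
0.07 5 0.0434 0.0447
hole ((0.21184921264648438, 30.40484046936035), (70.90039825439453, 60.52360916137695), 88.74649047851562) [[-0.0292138   0.00662383]
 [ 0.02883961  0.06327295]]
2.0833 [ 0.51413683 -0.17101797  0.30333003] [-1.02250783e-03  7.08260923e-01  7.05950009e-01 -6.31547299e-05]
cap 1153 ((518.7653198242188, -236.24606323242188), 23.276844024658203) 0.11697575841931183
body 752 ((519.0150756835938, -235.32769775390625), (54.308040618896484, 55.85150909423828), 81.54698181152344)
scene 710 ((513.8169555664062, -255.33551025390625), (56.470645904541016, 103.95199584960938), 5.717408180236816)
side 702 ((516.9481811523438, -262.7196960449219), (91.23933410644531, 56.836875915527344), 82.1190414428711)
```

View pics/w2.png

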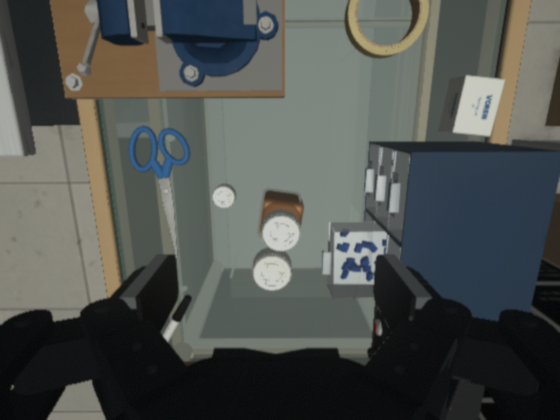

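```bash
python3 - <<'E'
from h import *
for n,f in(('wrist','w2'),('side','d0'),('scene','s0')):
    X,p=cloud(n,f); z=X[...,2]; near=np.hypot(X[...,0]-.5188,X[...,1]+.236)<.05
    h=cv2.cvtColor(p,cv2.COLOR_RGB2HSV); m=near&(z>.008)&(z<.068)&(h[...,1]>120)
    P=X[m][:,:2]; best=[]
    # best angle: minimise distance of points to nearest face of a 56 mm square
    from scipy.optimize import minimize
    def cost(a):
        c,s=np.cos(a[2]),np.sin(a[2]); L=(P-a[:2])@np.array([[c,-s],[s,c]]); d=abs(abs(L).max(1)-.028); return np.minimum(d,.006).mean()*1e3
    for a0 in np.radians(range(-40,50,10)):
        r=minimize(cost,[.5188,-.236,a0],method='Nelder-Mead',options=dict(initial_simplex=[[.5188,-.236,a0],[.5248,-.236,a0],[.5188,-.230,a0],[.5188,-.236,a0+.1]])); best.append((r.fun,r.x))
    b=min(best,key=lambda t:t[0]); print(n,len(P),b[0],b[1][:2].round(4),np.degrees(b[1][2]))
X,p=cloud('wrist','w2'); z=X[...,2]
for x0 in(.55,.56,.57,.58,.59,.6): 
    m=(X[...,0]>x0)&(X[...,0]<x0+.01)&(abs(X[...,1]+.236)<.05); print(x0,np.nanmax(z[m]).round(3))
m=np.hypot(X[...,0]-.505,X[...,1]+.33)<.04; print('big',np.nanmax(z[m]), X[m&(z>.02)][:,:2].max(0))
E
```

```text
wrist 0 nan [ 0.5188 -0.236 ] -40.0
side 414 0.665885106160152 [ 0.5172 -0.2375] -8.208270425078162
scene 585 1.2322231605790759 [ 0.5193 -0.2357] -8.25914818941876
0.55 0.003
0.56 0.003
0.57 0.4
0.58 0.097
0.59 0.091
0.6 0.092
big 0.03621210376142403 [ 0.53570069 -0.29865974]<stdin>:9: RuntimeWarning: Mean of empty slice.
  ret = ret.dtype.type(ret / rcount)
```

drive_tool --plan '[[[-0.1625, 0.011, 0.2, 0], [-0.1625, 0.011, 0.2, 0], [-0.1625, 0.011, 0.2, 0], [-0.1625, 0.011, 0.3, 0], [-0.1625, 0.011, 0.38, 0], [-0.1625, 0.011, 0.44, 0], [-0.1625, 0.011, 0.48, 0], [-0.1625, 0.011, 0.51, 0], [-0.1625, 0.011, 0.54, 0], [-0.1625, 0.011, 0.54, 0], [-0.1625, 0.011, 0.54, 0]]]' --jaw 0.2

```text
time_s: 3.0
eef_pos: [0.5196, -0.2346, 0.0884]
eef_rot: [-0.0, 0.707, 0.707, 0.0]
wrist_force: [0.7, 1.1, 0.5]
opening: 0.802
grasp_force: 0.0
```

```bash
python3 - <<'E'
from h import *
X,p=cloud('wrist','w1'); ang=np.radians(18.34); R=np.array([[np.cos(ang),-np.sin(ang)],[np.sin(ang),np.cos(ang)]])
L=(X[...,:2]-[.5196,.1916])@R; z=X[...,2]; t=z>.0345
for ax,oc in((1,0),(0,.035)):
    o=1-ax; m=t&(z<.04)&(abs(L[...,o]-oc)<.022); v=np.sort(L[...,ax][m]); v=v[abs(v)<.08]
    g=np.diff(v); i=g.argmax(); print('gap axis',ax,v[i],v[i+1],(v[i]+v[i+1])/2)
print('w',(R@[0,.0348]+[.5196,.1916]).round(4))
snap('side','d1'); snap('scene','s1')
a=cv2.imread('pics/d1.png')[200:360,160:373]; b=cv2.imread('pics/s1.png')[150:310,230:443]
cv2.imwrite('pics/c1.png',np.hstack([cv2.resize(a,(400,300)),cv2.resize(b,(400,300))]))
o=ctrl.get_obs(); print(o['eef_pos'],o['eef_rot'],o['wrist_force'],o['opening'])
E
```

```text
gap axis 1 0.006742156943740191 0.06591029635780907 0.03632622665077463
gap axis 0 -0.02973994450888639 0.02936269066720261 -0.00018862692084188962
w [0.5086 0.2246]
[ 0.52036803 -0.23539889  0.08967822] [1.15265338e-03 7.07000388e-01 7.07212195e-01 1.83117570e-04] [0.45270887 0.15062099 0.21396607] 0.7975069708695256
```

View pics/c1.png

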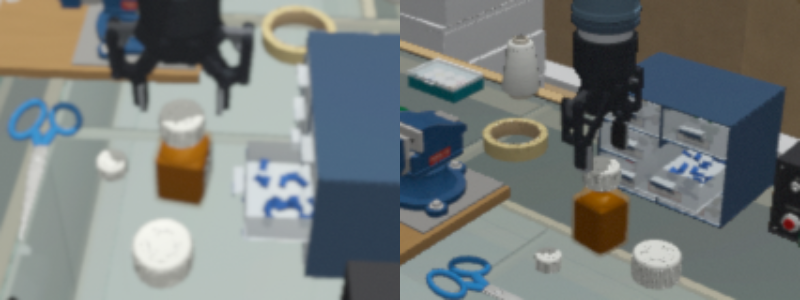

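```bash
python3 - <<'E'
from h import *
for n,f in(('side','d1'),('scene','s1')):
    X,p=cloud(n,f); z=X[...,2]
    m=(abs(X[...,0]-.52)<.07)&(abs(X[...,1]+.236)<.05)&(z>.06)&(z<.2)&(p.max(2)<70)
    Q=X[m]; print(n,m.sum())
    for s in(-1,1):
        q=Q[(Q[:,0]-.52)*s>.02]; q=q[q[:,2]<np.sort(q[:,2])[min(40,len(q)-1)]]; print(s,q.min(0).round(3),q.max(0).round(3),q.mean(0).round(3))
    C=X[(z>.113)&(z<.122)&(p.min(2)>120)&(np.hypot(X[...,0]-.52,X[...,1]+.236)<.04)]; print('cap',C.mean(0).round(4),len(C))
E
```

```text
side 605
-1 [ 0.466 -0.249  0.138] [ 0.486 -0.239  0.171] [ 0.477 -0.245  0.162]
1 [ 0.556 -0.25   0.135] [ 0.574 -0.227  0.172] [ 0.564 -0.245  0.163]
cap [ 0.52   -0.2404  0.1161] 340
scene 644
-1 [ 0.469 -0.254  0.06 ] [ 0.493 -0.219  0.138] [ 0.481 -0.237  0.102]
1 [ 0.55  -0.284  0.077] [ 0.575 -0.224  0.136] [ 0.555 -0.236  0.129]
cap [ 0.5185 -0.2411  0.1159] 128
```

```bash
python3 - <<'E'
from h import *
X,p=cloud('side','d1')
for u in(235,237,276,278):
    print(u,[(v,X[v,u].round(3).tolist(),p[v,u].tolist()) for v in range(244,264,3)])
E
```

```text
235 [(244, [0.483, -0.248, 0.166], [59, 61, 63]), (247, [0.483, -0.247, 0.157], [100, 103, 105]), (250, [0.482, -0.248, 0.151], [99, 103, 105]), (253, [0.482, -0.247, 0.142], [100, 103, 106]), (256, [0.481, -0.247, 0.135], [105, 110, 111]), (259, [0.481, -0.247, 0.126], [146, 156, 153]), (262, [0.46, -0.136, 0.001], [183, 194, 189])]
237 [(244, [0.486, -0.241, 0.16], [63, 64, 62]), (247, [0.486, -0.244, 0.155], [68, 71, 71]), (250, [0.486, -0.247, 0.151], [64, 66, 67]), (253, [0.485, -0.246, 0.142], [68, 72, 73]), (256, [0.485, -0.247, 0.135], [84, 90, 89]), (259, [0.484, -0.246, 0.126], [140, 148, 145]), (262, [0.464, -0.135, 0.0], [184, 195, 190])]
276 [(244, [0.556, -0.248, 0.17], [63, 68, 68]), (247, [0.556, -0.245, 0.16], [100, 106, 106]), (250, [0.556, -0.246, 0.153], [115, 121, 121]), (253, [0.556, -0.247, 0.147], [119, 125, 126]), (256, [0.556, -0.247, 0.139], [119, 125, 126]), (259, [0.557, -0.247, 0.131], [117, 123, 123]), (262, [0.552, -0.13, -0.0], [173, 183, 179])]
278 [(244, [0.56, -0.248, 0.17], [39, 40, 45]), (247, [0.56, -0.248, 0.163], [68, 69, 73]), (250, [0.56, -0.247, 0.154], [97, 101, 103]), (253, [0.56, -0.248, 0.148], [103, 108, 110]), (256, [0.56, -0.245, 0.137], [102, 107, 109]), (259, [0.56, -0.249, 0.134], [141, 150, 148]), (262, [0.557, -0.131, 0.001], [178, 189, 184])]
```

```bash
python3 - <<'E'
from h import *
o=ctrl.get_obs(); print(o['time_s'],o['eef_pos'],o['q'])
snap('scene','s2'); snap('wrist','w3')
X,p=cloud('scene','s2'); z=X[...,2]
for s in(-1,1):
    m=(abs(X[...,0]-.52-s*.038)<.016)&(abs(X[...,1]+.236)<.016)&(z>.085)&(z<.2)
    v,u=np.nonzero(m); k=np.argsort(z[m])[:200:20]; print(s,[(u[i],v[i],X[v[i],u[i]].round(3).tolist(),p[v[i],u[i]].tolist()) for i in k])
a=cv2.imread('pics/s2.png')[180:270,290:410]; cv2.imwrite('pics/c2.png',np.hstack([cv2.resize(a,(400,300),interpolation=cv2.INTER_CUBIC),cv2.resize(cv2.imread('pics/w3.png'),(400,300))]))
E
```

```text
3.1 [ 0.52036803 -0.23539889  0.08967822] [-6.32577116e-01  2.98892799e-01  1.71211836e+00  1.26006604e-05
  1.12824730e+00 -6.32882038e-01]
-1 [(np.int64(333), np.int64(251), [0.497, -0.241, 0.091], [125, 110, 96]), (np.int64(330), np.int64(246), [0.497, -0.232, 0.102], [112, 114, 109]), (np.int64(331), np.int64(243), [0.495, -0.236, 0.112], [125, 126, 122]), (np.int64(323), np.int64(238), [0.476, -0.227, 0.13], [47, 53, 53]), (np.int64(324), np.int64(236), [0.476, -0.23, 0.136], [27, 30, 31]), (np.int64(326), np.int64(236), [0.472, -0.239, 0.141], [25, 28, 32]), (np.int64(332), np.int64(233), [0.484, -0.246, 0.146], [75, 78, 78]), (np.int64(331), np.int64(231), [0.482, -0.245, 0.152], [82, 86, 88]), (np.int64(330), np.int64(229), [0.481, -0.243, 0.156], [82, 86, 88]), (np.int64(331), np.int64(226), [0.48, -0.246, 0.166], [30, 32, 34])]
1 [(np.int64(344), np.int64(228), [0.556, -0.229, 0.123], [59, 63, 65]), (np.int64(343), np.int64(225), [0.555, -0.227, 0.13], [24, 27, 27]), (np.int64(348), np.int64(225), [0.555, -0.241, 0.135], [23, 23, 26]), (np.int64(349), np.int64(224), [0.552, -0.245, 0.14], [29, 30, 32]), (np.int64(347), np.int64(221), [0.552, -0.239, 0.146], [19, 22, 26]), (np.int64(351), np.int64(219), [0.557, -0.247, 0.152], [106, 111, 114]), (np.int64(348), np.int64(216), [0.556, -0.239, 0.158], [21, 22, 24]), (np.int64(350), np.int64(214), [0.559, -0.242, 0.163], [34, 34, 38]), (np.int64(348), np.int64(212), [0.555, -0.239, 0.169], [25, 28, 30]), (np.int64(352), np.int64(210), [0.562, -0.245, 0.173], [27, 30, 35])]
```

View pics/c2.png

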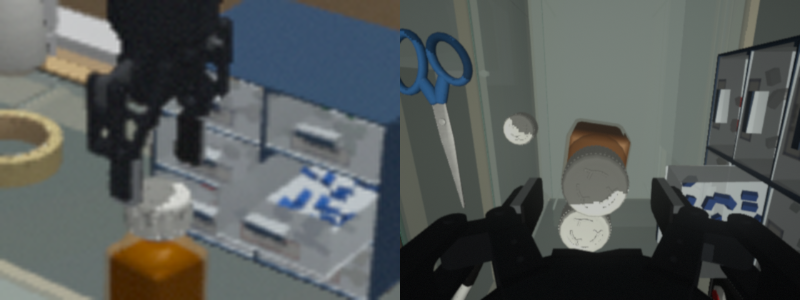

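The tips are visibly just above the cap's top (side view, tips at about z 0.122) although the TCP reads 0.089. I'll cross-check with the wrist cloud.

```bash
python3 - <<'E'
from h import *
X,p=cloud('wrist','w3'); z=X[...,2]
m=(np.hypot(X[...,0]-.519,X[...,1]+.236)<.03)&(z>.07)
C=X[m]; t=C[C[:,2]>np.percentile(C[:,2],60)]; print('captop',np.percentile(C[:,2],[10,50,90]).round(4),cv2.minEnclosingCircle((X[m&(z>.11)][:,:2]*1000).astype(np.float32)))
m=(abs(X[...,1]+.32)<.06)&(abs(X[...,0]-.43)<.2)&(abs(z)<.02); print('table',np.nanmedian(z[m]))
# finger tips in wrist pixels (400x300 crop coords -> 560x420)
for u,v in((525,180),(532,185),(660,180),(520,210),(530,200)): 
    U,V=int((u-400)*1.4),int(v*1.4); print(U,V,X[V,U].round(3))
E
```

```text
captop [0.1131 0.2003 0.2156] ((518.8820190429688, -230.70700073242188), 28.608339309692383)
table 0.0007137273551514334
175 251 [ 0.435 -0.281  0.001]
184 259 [ 0.484 -0.225  0.14 ]
364 251 [ 0.558 -0.225  0.131]
168 294 [ 0.484 -0.228  0.161]
182 280 [ 0.486 -0.228  0.151]
```

The wrist cloud agrees: the open tips stand about 33 mm above the TCP. I'll lower with that in mind and measure again.

drive_tool --plan '[[[0, 0, 0.02, 0], [0, 0, 0.04, 0], [0, 0, 0.05, 0], [0, 0, 0.05, 0], [0, 0, 0.05, 0]]]'

```text
time_s: 3.62
eef_pos: [0.519, -0.2347, 0.0676]
eef_rot: [-0.001, 0.707, 0.707, -0.0]
wrist_force: [0.6, -0.4, -0.3]
opening: 0.799
grasp_force: 0.0
```

```bash
cat >> h.py <<'E'
def tips(f,cx=.52,cy=-.236,n='side',zmin=.05):
    X,p=cloud(n,f); z=X[...,2]
    for s in(-1,1):
        r=(X[...,0]-cx)*s
        m=(r>.026)&(r<.055)&(abs(X[...,1]-cy)<.02)&(z>zmin)&(z<.2)&(p.max(2)<135)
        print('tip',s,np.sort(z[m])[:12:3].round(3),X[m][:,0].mean().round(3))
E
python3 - <<'E'
from h import *
tips('d1'); snap('side','d2'); tips('d2'); o=ctrl.get_obs(); print(o['eef_pos'],o['wrist_force'],o['opening'])
E
```

```text
tip -1 [0.128 0.129 0.13  0.131] 0.479
tip 1 [0.05  0.053 0.057 0.06 ] 0.56
tip -1 [0.108 0.109 0.11  0.112] 0.479
tip 1 [0.052 0.057 0.058 0.064] 0.56
[ 0.51926062 -0.23492246  0.06798514] [ 0.74819897 -0.23536771 -0.73812166] 0.8036834499014296
```

drive_tool --plan '[[[0, 0, 0, 0], [0, 0, 0, 0], [0, 0, 0, 0], [0, 0, 0, 0], [0, 0, 0, 0], [0, 0, 0, 0], [0, 0, 0, 0], [0, 0, 0, 0], [0, 0, 0, 0], [0, 0, 0, 0]]]' --jaw 1

```text
time_s: 4.5
eef_pos: [0.5197, -0.2351, 0.0685]
eef_rot: [0.0, 0.707, 0.707, 0.0]
wrist_force: [0.7, -0.6, 4.2]
opening: 0.522
grasp_force: 60.6
```

```bash
python3 - <<'E'
from h import *
snap('side','d3'); tips('d3',zmin=.095); snap('scene','s3'); o=ctrl.get_obs(); print(o['time_s'],o['eef_pos'],o['eef_rot'],o['wrist_force'],o['opening'],o['grasp_force'])
a=cv2.imread('pics/d3.png')[215:305,200:320]; b=cv2.imread('pics/s3.png')[195:285,275:395]
cv2.imwrite('pics/c3.png',np.hstack([cv2.resize(i,(400,300),interpolation=cv2.INTER_CUBIC) for i in(a,b)]))
E
```

```text
tip -1 [0.104 0.107 0.11  0.111] 0.479
tip 1 [0.106 0.108 0.11  0.112] 0.559
4.6 [ 0.5196502  -0.23515401  0.06845766] [2.95575296e-04 7.07123915e-01 7.07089583e-01 5.54926510e-05] [ 0.76703215 -0.27879973  3.05940414] 0.523676571168762 60.62355263158679
```

View pics/c3.png

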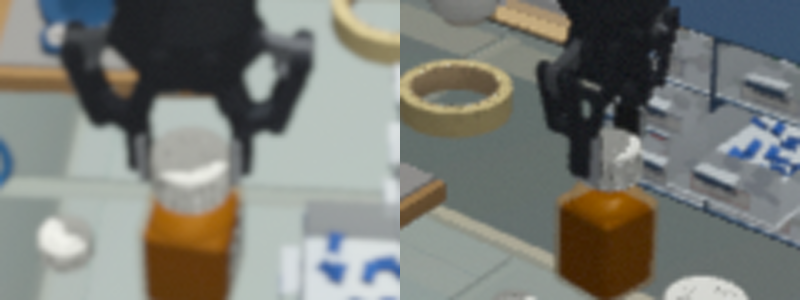

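It's gripped: grip force 60 N, opening 0.52 ≈ 45 mm, pads on the cap's side clear of the shoulder. Now I'll lift and carry it over the vise.

drive_tool --plan '[[[0, 0, -0.03, 0], [0, 0, -0.1, 0], [0, 0, -0.18, 0], [0, 0, -0.27, 0], [0, 0, -0.36, 0], [0, 0, -0.45, 0], [0.04, 0, -0.5, 0], [0.1, 0, -0.51, 0], [0.17, 0, -0.51, 0], [0.24, 0, -0.51, 0], [0.3, 0, -0.51, 0], [0.35, 0, -0.51, 0]]]'

```text
time_s: 5.6
eef_pos: [0.5183, -0.0928, 0.2718]
eef_rot: [-0.001, 0.707, 0.707, -0.0]
wrist_force: [-0.1, -0.3, -3.1]
opening: 0.521
grasp_force: 63.6
```

drive_tool --plan '[[[0.05, -0.003, 0, -0.02], [0.12, -0.006, 0, -0.04], [0.2, -0.009, 0, -0.06], [0.28, -0.012, 0, -0.08], [0.36, -0.015, 0, -0.1], [0.44, -0.018, 0, -0.12], [0.52, -0.021, 0, -0.13], [0.6, -0.024, 0, -0.14], [0.67, -0.026, 0, -0.148], [0.73, -0.027, 0, -0.148], [0.77, -0.028, 0, -0.148], [0.8, -0.0285, 0, -0.148]]]'

```text
time_s: 6.6
eef_pos: [0.5067, 0.2266, 0.2716]
eef_rot: [-0.001, 0.524, 0.851, -0.001]
wrist_force: [-0.3, -0.2, -2.7]
opening: 0.52
grasp_force: 63.6
```

drive_tool --plan '[[[0, 0, 0, 0], [0, 0, 0.1, 0], [0, 0, 0.18, 0], [0, 0, 0.2, 0], [0, 0, 0.2, 0], [0, 0, 0.2, 0]]]'

```text
time_s: 7.1
eef_pos: [0.5084, 0.2243, 0.1931]
eef_rot: [0.0, 0.526, 0.851, -0.0]
wrist_force: [0.6, -0.2, -3.3]
opening: 0.517
grasp_force: 63.8
```

```bash
python3 - <<'E'
from h import *
from scipy.spatial.transform import Rotation as Rn
o=ctrl.get_obs(); w,x,y,z=o['eef_rot']; M=Rn.from_quat([x,y,z,w]).as_matrix(); print(o['time_s'],o['eef_pos'],'tool x',M[:,0].round(4),'tilt',M[:,2].round(4),o['wrist_force'],o['opening'],o['grasp_force'])
print('well target',.5083,.2258)
snap('scene','s4'); snap('side','d4')
snap('wrist','w4')
for n,f in(('scene','s4'),('side','d4')):
    X,p=cloud(n,f); zz=X[...,2]; h=cv2.cvtColor(p,cv2.COLOR_RGB2HSV); bz=o['eef_pos'][2]-.068
    m=(np.hypot(X[...,0]-.508,X[...,1]-.226)<.05)&(zz>bz+.005)&(zz<bz+.07)&(h[...,1]>120); P=X[m][:,:2]
    from scipy.optimize import minimize
    def cost(a):
        c,s=np.cos(a[2]),np.sin(a[2]); L=(P-a[:2])@np.array([[c,-s],[s,c]]); return np.minimum(abs(abs(L).max(1)-.028),.006).mean()*1e3
    c0=[.508,.226]
    b=min((minimize(cost,[*c0,a0],method='Nelder-Mead',options=dict(initial_simplex=[[*c0,a0],[.514,.226,a0],[.508,.232,a0],[*c0,a0+.1]])) for a0 in np.radians([-5,5,18,30])),key=lambda r:r.fun)
    print(n,len(P),b.fun,b.x[:2].round(4),np.degrees(b.x[2]),'zmin',zz[m].min())
E
```

```text
7.1 [0.50841323 0.22434726 0.19306121] tool x [-4.476e-01  8.942e-01 -2.000e-04] tilt [-1.e-04 -2.e-04 -1.e+00] [ 0.64804106 -0.21096926 -3.34493983] 0.5170591628431804 63.814189955592155
well target 0.5083 0.2258
scene 526 1.865018708815449 [0.509  0.2231] 18.220082462963102 zmin 0.13058049299363475
side 415 1.3860654353918014 [0.5118 0.2216] 18.812343921564803 zmin 0.13457993756781442
```

View pics/d4.png

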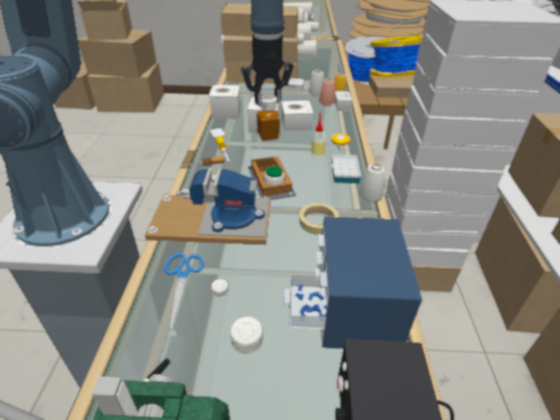

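The bottle hangs upright over the stand (side view, 268,125) with its yaw matching the well at about 18.3°. I'll nudge it 1.5 mm and go down.

drive_tool --plan '[[[0.004, 0, 0.06, 0], [0.004, 0, 0.12, 0], [0.004, 0, 0.17, 0], [0.004, 0, 0.2, 0], [0.004, 0, 0.21, 0], [0.004, 0, 0.22, 0], [0.004, 0, 0.23, 0], [0.004, 0, 0.24, 0], [0.004, 0, 0.24, 0], [0.004, 0, 0.24, 0]]]'

```text
time_s: 8.08
eef_pos: [0.5076, 0.2265, 0.0968]
eef_rot: [0.0, 0.525, 0.851, 0.0]
wrist_force: [-0.0, 0.5, -2.3]
opening: 0.515
grasp_force: 63.8
```

drive_tool --plan '[[[0, 0, 0.008, 0], [0, 0, 0.016, 0], [0, 0, 0.022, 0], [0, 0, 0.026, 0], [0, 0, 0.03, 0], [0, 0, 0.03, 0], [0, 0, 0.03, 0]]]'

```text
time_s: 8.67
eef_pos: [0.5072, 0.2264, 0.0841]
eef_rot: [-0.0, 0.525, 0.851, -0.0]
wrist_force: [-0.3, 0.1, -3.2]
opening: 0.519
grasp_force: 63.8
```

drive_tool --plan '[[[0, 0, 0.003, 0], [0, 0, 0.006, 0], [0, 0, 0.009, 0], [0, 0, 0.01, 0], [0, 0, 0.01, 0], [0, 0, 0.01, 0]]]'

```text
time_s: 9.17
eef_pos: [0.5076, 0.2265, 0.0809]
eef_rot: [0.0, 0.525, 0.851, 0.0]
wrist_force: [-1.9, 0.3, 2.7]
opening: 0.522
grasp_force: 64.3
```

Contact at the expected depth, so it's seated. Now I'll press in small steps.

drive_tool --plan '[[[0, 0, 0, 0], [0, 0, 0, 0], [0, 0, 0.003, 0], [0, 0, 0.006, 0], [0, 0, 0.008, 0], [0, 0, 0.01, 0], [0, 0, 0.01, 0], [0, 0, 0.01, 0]]]'

```text
time_s: 9.83
eef_pos: [0.5077, 0.2265, 0.077]
eef_rot: [0.0, 0.525, 0.851, 0.0]
wrist_force: [-3.0, -1.3, 8.6]
opening: 0.518
grasp_force: 64.9
```

```bash
python3 - <<'E'
from h import *
snap('scene','s5'); snap('side','d5'); o=ctrl.get_obs(); print(o['time_s'],o['eef_pos'],o['wrist_force'],o['torque'])
for n,f in(('scene','s5'),('side','d5')):
    X,p=cloud(n,f); z=X[...,2]; h=cv2.cvtColor(p,cv2.COLOR_RGB2HSV)
    m=(np.hypot(X[...,0]-.508,X[...,1]-.226)<.022)&(z>.11)&(z<.14)&(p.min(2)>90)&(h[...,1]<60); print(n,'captop',m.sum(),np.percentile(z[m],[50,90,97]).round(4) if m.any() else '')
a=cv2.imread('pics/d5.png')[100:205,210:350]; b=cv2.imread('pics/s5.png')[160:265,150:290]
cv2.imwrite('pics/c5.png',np.hstack([cv2.resize(i,(400,300),interpolation=cv2.INTER_CUBIC) for i in(a,b)]))
E
```

```text
9.9333 [0.50774329 0.22655882 0.07708976] [-3.24387377 -0.74107532  7.94299552] [-0.15831446  0.54322914 -0.02800493]
scene captop 45 [0.1231 0.125  0.1258]
side captop 80 [0.1243 0.1256 0.1261]
```

View pics/c5.png

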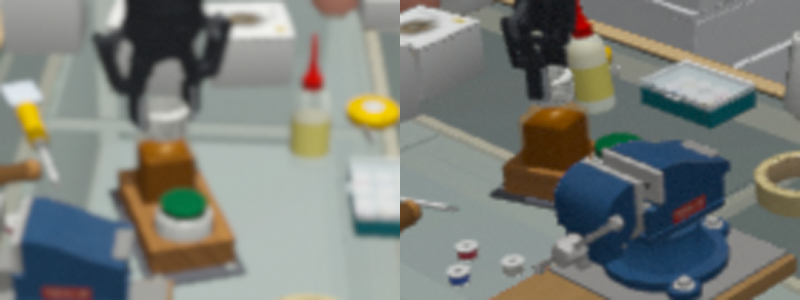

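The bottle is down in the well, the cap is partly pressed (top at about 0.125) and the pot is untouched. Pressing on to the stop.

drive_tool --plan '[[[0, 0, 0.003, 0], [0, 0, 0.006, 0], [0, 0, 0.008, 0], [0, 0, 0.008, 0], [0, 0, 0.008, 0]]]'

```text
time_s: 10.35
eef_pos: [0.5083, 0.2267, 0.0751]
eef_rot: [0.001, 0.525, 0.851, 0.001]
wrist_force: [-5.2, -1.5, 15.9]
opening: 0.521
grasp_force: 65.7
```

At the stop with about 17 N. Turning counterclockwise while watching the force.

drive_tool --plan '[[[0, 0, 0, -0.015], [0, 0, 0, -0.03], [0, 0, 0, -0.05], [0, 0, 0, -0.07], [0, 0, 0, -0.09], [0, 0, 0, -0.11], [0, 0, 0, -0.11], [0, 0, 0, -0.11]]]'

```text
time_s: 11.02
eef_pos: [0.5084, 0.2267, 0.0749]
eef_rot: [0.001, 0.371, 0.929, 0.001]
wrist_force: [-4.1, -1.1, 14.7]
opening: 0.519
grasp_force: 65.5
```

```bash
python3 - <<'E'
from h import *
o=ctrl.get_obs(); print(o['time_s'],o['eef_pos'],o['eef_rot'],o['wrist_force'],o['torque'],o['q'][5])
E
```

```text
11.0167 [0.50838405 0.22665512 0.07493787] [1.00482207e-03 3.70796723e-01 9.28713343e-01 5.53900673e-04] [-4.12579518 -1.08890927 14.6614155 ] [-0.32868609  0.76015461  0.04507061] -0.6047065604812634
```

Yaw torque stays at about 0.05 N m after 20°, so it's turning freely. 40° more.

drive_tool --plan '[[[0, 0, 0, -0.02], [0, 0, 0, -0.045], [0, 0, 0, -0.07], [0, 0, 0, -0.095], [0, 0, 0, -0.12], [0, 0, 0, -0.145], [0, 0, 0, -0.17], [0, 0, 0, -0.195], [0, 0, 0, -0.215], [0, 0, 0, -0.223], [0, 0, 0, -0.223], [0, 0, 0, -0.223]]]'

```text
time_s: 12.02
eef_pos: [0.5086, 0.2262, 0.0752]
eef_rot: [0.001, 0.03, 1.0, -0.0]
wrist_force: [-3.7, -2.8, 16.7]
opening: 0.516
grasp_force: 65.7
```

```bash
python3 - <<'E'
from h import *
o=ctrl.get_obs(); print(o['time_s'],o['eef_pos'],o['eef_rot'],o['wrist_force'],o['torque'],o['q'][5])
E
```

```text
12.0167 [0.50862101 0.22619624 0.07516117] [ 1.32869289e-03  2.97014832e-02  9.99557914e-01 -1.81825574e-04] [-3.73458854 -2.75505511 16.70082865] [-0.64316279  0.83199946 -0.04975621] -1.3050371849463176
```

drive_tool --plan '[[[0, 0, -0.006, 0], [0, 0, -0.012, 0], [0, 0, -0.018, 0], [0, 0, -0.026, 0], [0, 0, -0.034, 0], [0, 0, -0.04, 0], [0, 0, -0.04, 0]]]'

```text
time_s: 12.6
eef_pos: [0.5074, 0.2265, 0.0893]
eef_rot: [0.0, 0.03, 1.0, 0.0]
wrist_force: [-0.7, -1.4, -1.0]
opening: 0.517
grasp_force: 64.1
```

drive_tool --plan '[[[0, 0, -0.02, 0], [0, 0, -0.04, 0], [0, 0, -0.06, 0], [0, 0, -0.08, 0], [0, 0, -0.1, 0], [0, 0, -0.12, 0], [0, 0, -0.132, 0], [0, 0, -0.14, 0], [0, 0, -0.14, 0], [0, 0, -0.14, 0], [0, 0, -0.14, 0]]]'

```text
time_s: 13.52
eef_pos: [0.5069, 0.2264, 0.1446]
eef_rot: [-0.0, 0.03, 1.0, -0.0]
wrist_force: [-0.1, -0.4, -0.5]
opening: 0.519
grasp_force: 64.1
```

```bash
python3 - <<'E'
from h import *
snap('scene','s6'); snap('side','d6'); o=ctrl.get_obs(); print(o['time_s'],o['eef_pos'],o['wrist_force'],o['grasp_force'],o['dq'].round(3))
X,p=cloud('scene','s6'); z=X[...,2]; h=cv2.cvtColor(p,cv2.COLOR_RGB2HSV)
m=(np.hypot(X[...,0]-.508,X[...,1]-.226)<.05)&(z>.04)&(z<.15)&(h[...,1]>120); print('amber z max',np.percentile(z[m],[50,95,99]))
a=cv2.imread('pics/d6.png')[80:200,200:360]; b=cv2.imread('pics/s6.png')[130:250,140:300]
cv2.imwrite('pics/c6.png',np.hstack([cv2.resize(i,(400,300),interpolation=cv2.INTER_CUBIC) for i in(a,b)]))
E
```

```text
13.6167 [0.50688915 0.22633435 0.14448866] [ 0.35775483  0.72546535 -0.55971525] 64.07070552930236 [-0.001 -0.002 -0.001  0.002  0.     0.001]
amber z max [0.07104604 0.09909544 0.10602527]
```

View pics/c6.png

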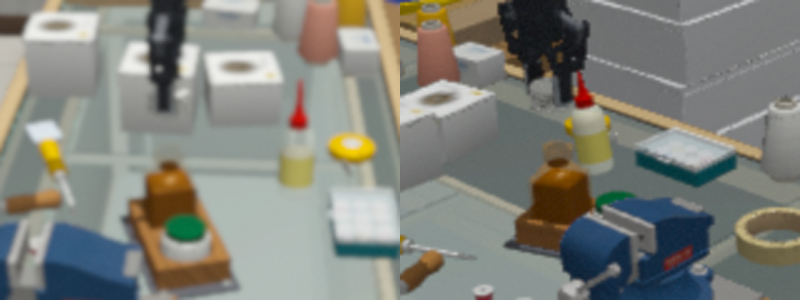

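```bash
python3 - <<'E'
from h import *
for n,a,b in(('scene','s5','s6'),('side','d5','d6')):
    r=[]
    for f in(a,b):
        X,p=cloud(n,f); h=cv2.cvtColor(p,cv2.COLOR_RGB2HSV); z=X[...,2]
        m=(np.hypot(X[...,0]-.508,X[...,1]-.226)<.05)&(z>.045)&(z<.085)&(h[...,1]>120); r.append((m.sum(),X[m].mean(0).round(4)))
    print(n,r)
    A,B=[cv2.imread(f'pics/{f}.png',0).astype(np.float32) for f in(a,b)]
    v,u=np.nonzero(m); s=np.s_[v.min():v.max()+1,u.min()-5:u.max()+6]; print('shift px',cv2.phaseCorrelate(A[s].copy(),B[s].copy()))
E
```

```text
scene [(np.int64(303), array([0.4932, 0.2073, 0.0654])), (np.int64(296), array([0.4928, 0.2069, 0.065 ]))]
shift px ((-0.09836076547085071, 0.014913561774024586), 1.046010904106093)
side [(np.int64(253), array([0.5118, 0.1975, 0.0661])), (np.int64(246), array([0.5117, 0.1969, 0.0661]))]
shift px ((-0.0954881357543158, -0.2903677137673437), 0.9358913744799793)
```

The bottle didn't move as the cap came off, so I'm handing in.

```bash
python3 -c "
from bench import ctrl
print(ctrl.hand_in())"
```

```text
the job is handed in; nothing more can be done
None
```

The job is handed in at about 13.6 s (no verdict came back): the bottle sits fully home in the square well, the cap was pressed, turned 60° and is held level about 5 cm above the open mouth, and the grease pot, oil bottle and tape roll look untouched in the pictures.

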